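Leak detector back into its rack bay

ROBOT

A 7-joint arm with a two-finger parallel gripper is mounted at the origin on the work surface. World frame = base frame: x ahead of the robot, y to its left, z up, the work surface at z = 0. Lengths are in m, angles in rad, forces in N, time in s.
With the tool pointing down it reaches from about 0.425 to 1.025 m from the base axis. Payload 3.6 kg.
Tool frame: the origin (TCP) lies between the finger pads; the fingertips stand 11 mm ahead of it and the grasp point (between the pads) lies 8 mm behind it (manip.tip_reach is the distance from the TCP to the fingertips, in m); y points along the fingers, x is the direction in which the jaws open and shut, and the axes are right-handed (so a half turn about y gives the same grasp; the last joint's range is limited). The gripper opens to 85 mm and grips with 20 to 120 N. Pads are 22 mm wide; open, the fingers measure 114 mm over their backs; the gripper's body (76 mm by 85 mm) begins 54 mm behind the grasp point. The pads swing forward as they close: fully open they stand 13 mm farther back than shut.
Start: joints at [-1.321, 0.591, 0.048, 1.609, -0.033, 0.943, -0.034], TCP at [0.244, 0.683, 0.242] pointing down, gripper open.
Joint ranges: [-2.69, 2.69], [-0.47, 2.24], [-1.27, 1.36], [0.19, 2.51], [-1.53, 4.68], [0.08, 2.07], [-3.09, 3.09]. Speed limits (rad/s): [2.57, 2.57, 3.14, 3.14, 3.14, 3.14, 3.14].

INTERFACE

Orientations are given as [roll, pitch, yaw] about the fixed x, y, z axes, in that order (R = Rz(yaw) Ry(pitch) Rx(roll)).
In Python, from cell import manip gives the robot as it stands. The module is installed in compiled form; this text tells all that it offers. Calls block until the motion is done:
- manip.reach(position, orientation): joint-space move of the TCP to a pose.
- manip.servo_line(position, attitude=None, max_speed=0.15, contact_N=None): straight line of the TCP; attitude=None keeps the orientation; max_speed is the mean speed in m/s. With contact_N (N) it stops when the force on the tool has changed by that much, and returns True; else False.
- manip.move_j(angles): joint-space move.
- manip.grip(opening, squeeze=None): finger opening in m; squeeze is the grip in N (None keeps the last); returns when the fingers have stopped.
- manip.wait(seconds).
- manip.inverse_kinematics(position, orientation): joint angles nearest the present ones, or None.
- manip.sense(): the state.
- manip.snapshot(name): name is "scene" or "side" or "wrist"; returns a dict with "img" (384x512x3 uint8, red, green, blue), "camera_matrix" (3x3 intrinsics, pixels), "position" and "rotation" of the camera in the world; the wrist camera has in their place "tool_from_camera" (4x4, takes a point from camera to tool coordinates, whose origin is the TCP and whose axes are the tool frame's). Camera axes: x right, y up, looking along -z (the intrinsics and any distortion apply to the point x, -y, -z); pixel columns grow to the right and rows downward; lengths in m; the calibration is good to about 2 mm. A picture is of the moment at which its call begins: read the wrist's pose just before it. There is no depth.
A pose or a line that the arm cannot do raises manip.PlanningError and nothing moves.
- manip.close_job(): hands the job in, once; it reports no verdict.
Trained networks look in a picture, given as the dict that the camera call returned (one of the last four; its "shot" number tells which), for a name from the list of things; names that differ only in an ending like _2 or _b are one class to them, and where a whole thing is asked for, a point or a joint stands for the part that bears it (a point fixed in the world has none). Each returns a list of dicts, best first, with "confidence" (0 to 1); they miss things now and then, are a little off and sometimes report something else, mostly with a low value. They report only what shows in the picture. A call takes as long as a camera call. They do not tell look-alikes from the thing itself.
- manip.regions_of(picture, target): "mask" (384x512 bool, what is visible of it) and "bbox" ([left, top, width, height] in pixels, round what is visible of it).
- manip.spot_point(picture, target): "point" ([column, row] in pixels: a listed point, or the origin of a listed thing).
The state is a dict: "time_s": time; "qpos": joint angles; "qd": joint speeds; "tau": joint torques, N m; "tool_pos": TCP position; "tcp_rot": TCP orientation; "ft_force": force on the tool from outside, world axes, zero at the start; "torque": the same for the moment, N m; "finger_gap": finger opening in m.
Only numpy, scipy, OpenCV 4.12 (cv2) and the standard library are available. Lean on these libraries where they do the work, as an engineer would, in place of code of your own. Each camera call takes 0.05 s, during which the arm holds its last target.

TASK

Put the gas leak detector (the wide hand instrument with a blunt square nose, lying on the table) back into its own bay of the sloping rack, the one whose outline has its shape: first draw that bay's keeper bolt all the way up the slope, lay the detector gently flat on the bay floor with its display up and its nose towards the bolt, let go of it, then slide the bolt fully home over its nose. Leave the other bolts closed, and the thin-nosed thermometer and the other things on the table where they are.

Things in the scene. Friction and masses are not known exactly. Their poses are not given: they have to be found in the camera images.
- det_centre (a point): Centre of the loose gas leak detector, half-way up (18 mm over its underside). Grey hand instrument lying flat, 170 mm long, 54 wide, 36 high, 0.2 to 0.45 kg. x along it to the nose, y across, z out of its display face. Grey body from 85 mm behind this point to 45 mm ahead; black nose, 34 mm wide, 28 high (flush underneath), from 45 to 85 mm ahead.
- det_nose (a point): Tip of the detector's nose: 85 mm ahead of its centre, 14 mm above its underside. Same axes as the detector.
- bay_det: Detector's own bay, one of three 102 mm wide white bays side by side, 108 mm apart, in any order. Origin on its floor, where the middle of the detector's underside belongs. Floor rises 30 degrees away from the robot: x up the slope, y left across it, z square out of it. Detector home: centre at (0, 0, 18 mm), axes parallel to these. A black outline of it is on the floor and on a card below.
- ledge_det (a point): Top middle of that bay's lower end ledge, bay x = -94 mm. Aluminium ledge 22 mm high, inner face at bay x = -90 mm. From it two side fences 20 mm high, inner faces at y = +-32 mm, run up to x = -50 mm and guide the detector's body (5 mm play each side). From x = -50 to 53 mm the sides are open for fingers down to the floor.
- stop_det (a point): Top middle of that bay's upper stop block (bay x = 92 mm, 32 mm high) which carries the bolt. Two fences 20 mm high, inner faces at y = +-22 mm, run from x = 53 to 90 mm and guide the nose (5 mm play each side; lengthways the detector has 5 to 7 mm).
- keeper_det (a joint): Keeper bolt of the detector's bay, m: 0 = closed (its 24 mm wide steel tongue, 33 to 40 mm above the floor, reaches down to bay x = 58 mm and blocks the nose's place), 0.038 = fully withdrawn up the slope (bay x), tongue clear. It slides with about 2.5 N friction and stays where it is left. Starts closed to within 10 mm.
- knob_det (a point): Grip point on that bolt's black upright knob, 16 mm wide (bay y) and 30 mm along the slope (bay x), standing square out of the slope from 40 to 82 mm above the bay floor. This point is 68 mm above the floor, mid-knob, and moves with the bolt (bay x = 110 mm + joint value). Same axes as the bay. Guides beside it reach 41 mm above the floor.
- keeper_thm (a joint): Keeper bolt of the empty thermometer instrument's bay, 0 = closed (tongue over the bay), up to 0.038 m = fully withdrawn up the slope; it should stay closed.
- keeper_man (a joint): Keeper bolt of the occupied manometer instrument's bay, 0 = closed (tongue over the bay), up to 0.038 m = fully withdrawn up the slope; it should stay closed.
- thm_centre (a point): Centre of the loose thermometer, half-way up: grey hand instrument 170 mm long, 38 mm wide, 32 mm high, with a thin round steel probe 20 mm thick as nose (x along it). It stays on the table.
- valve: Upright brass ball valve, 40 mm across and 70 mm high with a steel lever on one side; origin under its centre. Stays.
- pump: White pump housing, 88 mm across and 85 mm high with a short steel spout; origin under its centre. Stays.
- tape: White tape roll lying flat, 56 mm across, 20 mm high; origin under its centre. Stays.
- wrench: Steel wrench, 200 mm long, lying flat; origin under its middle, x along it. Stays.
- det: The leak detector itself; origin on its underside, 18 mm below its centre point, same axes.
There are look-alikes about, which are no part of the job. What is shaped like the det but purple is not meant.

How it is judged:
By the outcome, as a careful person would: the job done as asked, in the order asked, and still so for the second after the job is handed in, with the robot touching nothing.
It also fails if it takes over 61 s, if anything falls off the work surface, if the arm or the gripper's body presses on something with over 40 N, if the wrist force passes 120 N, or if a joint passes its speed limit or range.

## Working session

There is one attempt and no reset: what is moved stays moved. The work goes in short steps, each a Python script; the robot and the scene stay as the last script left them, time stands still between calls to the robot, and variables do not carry over. Pictures are saved under pics/ and viewed, and the job is handed in when it is done.

```bash
ls; mkdir -p pics; python3 - <<'E'
from cell import manip
import cv2
s=manip.sense();print(s)
for n in("scene","side","wrist"):
    p=manip.snapshot(n);cv2.imwrite(f"pics/{n}0.png",p["img"][:,:,::-1]);print(n,{k:v for k,v in p.items() if k!="img"})
E
```

```text
pics
{'time_s': 0.0, 'qpos': array([-1.32045944,  0.59211448,  0.04831694,  1.60980384, -0.0333223 ,
        0.94274249, -0.03370395]), 'qd': array([ 0.0004549 ,  0.00248155, -0.00109545, -0.00149908,  0.00043284,
        0.00103851,  0.00117723]), 'tau': array([-2.05870156e-04, -5.48705399e+01,  1.54648874e+00, -1.98123121e+01,
        9.31949238e-03,  8.70615011e-03, -3.23527061e-06]), 'tool_pos': array([0.24412521, 0.68181002, 0.24115165]), 'tcp_rot': array([-1.57091442,  0.00225955,  1.22700907]), 'ft_force': array([-0.64718754,  0.47200151, -0.71171365]), 'torque': array([ 0.00411183,  0.02610321, -0.03002866]), 'finger_gap': 0.0853148584414066}
scene {'camera_matrix': array([[422.73869113,   0.        , 251.1220107 ],
       [  0.        , 422.73869113, 191.49022543],
       [  0.        ,   0.        ,   1.        ]]), 'position': array([ 1.18708224, -0.71803633,  1.1611198 ]), 'rotation': array([ 0.7380873 , -0.01684676,  0.86068532]), 'shot': 1}
side {'camera_matrix': array([[457.86648735,   0.        , 253.99873435],
       [  0.        , 457.86648735, 195.42464884],
       [  0.        ,   0.        ,   1.        ]]), 'position': array([-0.02755214, -0.83014929,  1.04319869]), 'rotation': array([ 0.77944726,  0.01140005, -0.60690667]), 'shot': 2}
wrist {'camera_matrix': array([[340.15014349,   0.        , 251.91016947],
       [  0.        , 340.15014349, 193.31916523],
       [  0.        ,   0.        ,   1.        ]]), 'tool_from_camera': array([[ 9.99999283e-01,  2.62141964e-04,  1.16861592e-03,
        -2.88531325e-04],
       [ 1.04659053e-03,  2.83109000e-01, -9.59087170e-01,
        -1.31539410e-01],
       [-5.82262677e-04,  9.59087705e-01,  2.83108522e-01,
         7.17023280e-02],
       [ 0.00000000e+00,  0.00000000e+00,  0.00000000e+00,
         1.00000000e+00]]), 'shot': 3}
```

View pics/scene0.png

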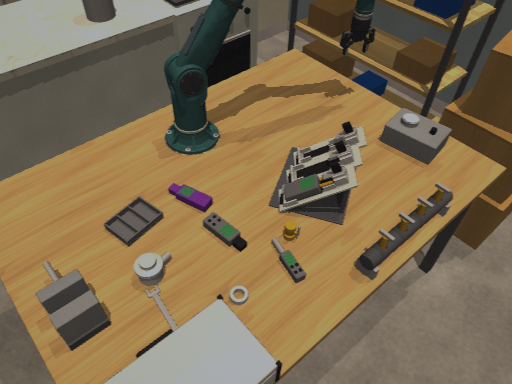

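View pics/side0.png

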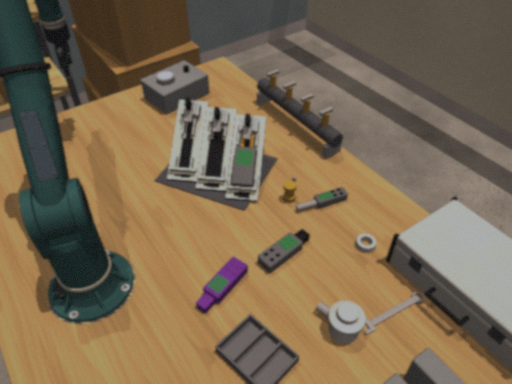

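View pics/wrist0.png

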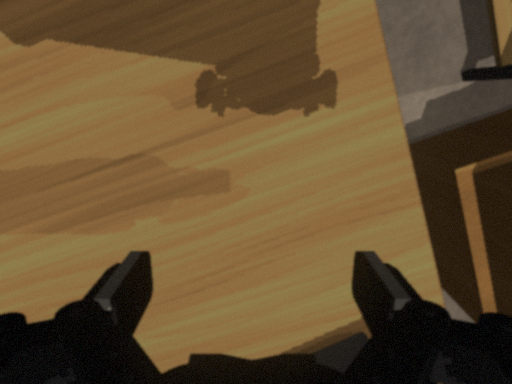

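```bash
cat > h.py <<'E'
from cell import manip
import cv2, numpy as np
from scipy.spatial.transform import Rotation as R
from scipy.optimize import least_squares
def rot(r): return R.from_euler('xyz',r).as_matrix()
def camT(p,st=None):
    if 'tool_from_camera' in p:
        T=np.eye(4);T[:3,:3]=rot(st['tcp_rot']);T[:3,3]=st['tool_pos'];return T@p['tool_from_camera']
    T=np.eye(4);T[:3,:3]=rot(p['rotation']);T[:3,3]=p['position'];return T
def ray(K,T,uv):
    d=np.linalg.inv(K)@[uv[0],uv[1],1];d=T[:3,:3]@[d[0],-d[1],-d[2]];return T[:3,3],d/np.linalg.norm(d)
def proj(K,T,P):
    c=(np.atleast_2d(P)-T[:3,3])@T[:3,:3];q=np.c_[c[:,0],-c[:,1],-c[:,2]]@K.T;return q[:,:2]/q[:,2:]
def atz(K,T,uv,z):
    o,d=ray(K,T,uv);return o+d*(z-o[2])/d[2]
def tri(rs):
    A=np.zeros((3,3));b=np.zeros(3)
    for o,d in rs:
        M=np.eye(3)-np.outer(d,d);A+=M;b+=M@o
    return np.linalg.solve(A,b)
E
python3 - <<'E'
from h import *
out={}
for n in("scene","side"):
    p=manip.snapshot(n);T=camT(p);K=p['camera_matrix']
    for t in("det_centre","det_nose","bay_det","ledge_det","stop_det","knob_det","keeper_det","thm_centre"):
        for r in manip.spot_point(p,t)[:3]:
            print(n,t,np.round(r['point'],1),round(r['confidence'],2))
            out.setdefault(t,{}).setdefault(n,[]).append(ray(K,T,r['point']))
    c=p['img'][:,:,::-1]
    c=c[110:225,260:375] if n=="scene" else c[85:210,150:285]
    cv2.imwrite(f"pics/{n}_rack.png",cv2.resize(c,None,fx=4.6,fy=4.6,interpolation=cv2.INTER_CUBIC))
for t,v in out.items():
    if len(v)==2:
        P=tri([v['scene'][0],v['side'][0]]);print(t,P.round(4),[round(np.linalg.norm(np.cross(P-x[0][0],x[0][1])),4) for x in v.values()])
print(manip.sense()['time_s'])
E
```

```text
scene det_centre [186.7 195.5] 0.83
scene det_centre [221.9 231. ] 0.8
scene det_centre [286.3 258.7] 0.73
scene det_nose [243.4 247.4] 0.86
scene det_nose [172.6 186.9] 0.82
scene det_nose [164.4 312.1] 0.69
scene bay_det [316.2 166.8] 0.98
scene ledge_det [291.5 172.8] 0.95
scene stop_det [337.  152.5] 0.93
scene stop_det [242.2 299.4] 0.15Traceback (most recent call last):
  File "<stdin>", line 6, in <module>
ValueError: it knows: bay_det, det, det_centre, det_nose, knob_det, ledge_det, pump, stop_det, tape, thm_centre, valve, wrench
```

```bash
python3 - <<'E'
from h import *
out={}
for n in("scene","side"):
    p=manip.snapshot(n);T=camT(p);K=p['camera_matrix']
    for t in("det_centre","det_nose","bay_det","ledge_det","stop_det","knob_det"):
        for r in manip.spot_point(p,t)[:4]:
            print(n,t,np.round(r['point'],1),round(r['confidence'],2))
            out.setdefault(t,{}).setdefault(n,[]).append(ray(K,T,r['point']))
    c=p['img'][:,:,::-1]
    c=c[110:225,260:375] if n=="scene" else c[85:210,150:285]
    cv2.imwrite(f"pics/{n}_rack.png",cv2.resize(c,None,fx=4.4,fy=4.4,interpolation=cv2.INTER_CUBIC))
    c=p['img'][:,:,::-1]
    c=c[170:260,160:270] if n=="scene" else c[210:320,180:330]
    cv2.imwrite(f"pics/{n}_det.png",cv2.resize(c,None,fx=4,fy=4,interpolation=cv2.INTER_CUBIC))
for t,v in out.items():
    if len(v)==2:
        for a in v['scene']:
          for b in v['side']:
            P=tri([a,b]);e=np.linalg.norm(np.cross(P-a[0],a[1]))
            if e<.01:print(t,P.round(4),round(e,4))
print(manip.sense()['time_s'])
E
```

```text
scene det_centre [222.4 230. ] 0.74
scene det_centre [187.2 195.1] 0.64
scene det_nose [246.9 246.6] 0.83
scene det_nose [169.7 186.4] 0.74
scene det_nose [152.4 274.1] 0.39
scene bay_det [316.8 166.6] 0.74
scene bay_det [224.2 236.2] 0.59
scene ledge_det [288.3 174.4] 0.64
scene stop_det [336.7 151.8] 0.61
scene knob_det [339.5 147.7] 0.52
side det_centre [286.1 245.1] 0.8
side det_centre [220. 287.] 0.56
side det_nose [202.2 305.7] 0.83
side det_nose [308.6 235.1] 0.72
side det_nose [395.5 313.9] 0.39
side bay_det [211.8 152. ] 0.63
side ledge_det [208.1 175.7] 0.8
side stop_det [216.  122.3] 0.69
det_centre [ 0.4924 -0.2201  0.0359] 0.0019
det_centre [ 0.4157 -0.2991  0.1871] 0.0093
det_centre [ 0.2753 -0.2149  0.0157] 0.0012
det_nose [ 0.3226  0.0405 -0.4803] 0.0067
det_nose [ 0.5847 -0.1996  0.008 ] 0.0086
det_nose [ 0.2064 -0.2427  0.0251] 0.0005
bay_det [0.5105 0.2071 0.0748] 0.0002
ledge_det [0.4518 0.1264 0.0514] 0.0089
stop_det [0.5551 0.245  0.155 ] 0.002
1.2
```

View pics/scene_rack.png

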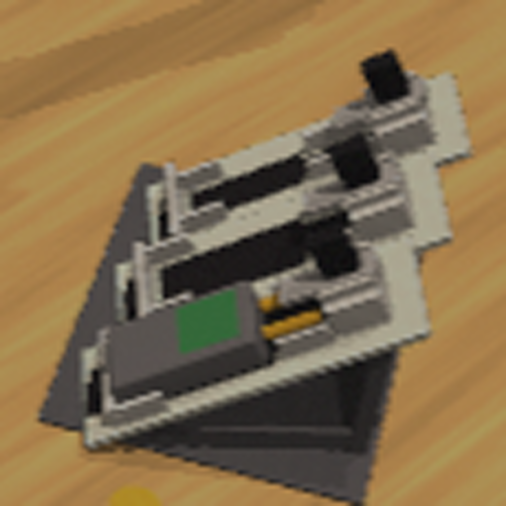

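View pics/side_rack.png

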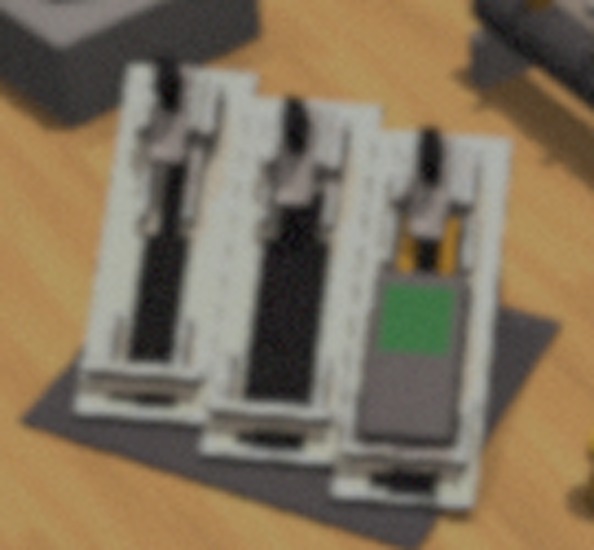

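View pics/side_det.png

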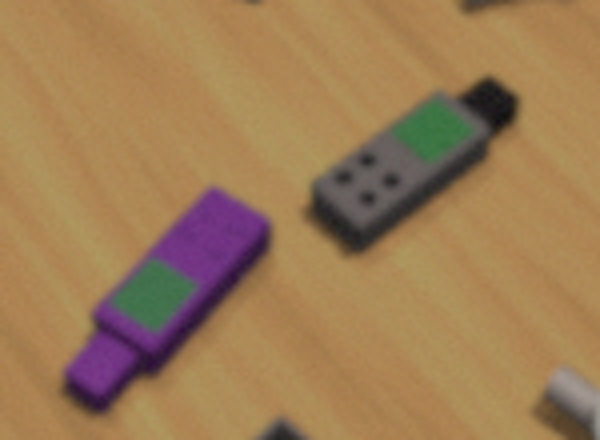

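```bash
cat >> h.py <<'E'
# bay frame points
BP={'bay_det':[0,0,0],'ledge_det':[-.094,0,.022],'stop_det':[.092,0,.032]}
def bayR(yaw): return R.from_euler('ZY',[yaw,-np.pi/6]).as_matrix()
def tool_rpy(Rb,s):
    # tool y=-zb, tool x = s*yb
    x=s*Rb[:,1];y=-Rb[:,2];return R.from_matrix(np.c_[x,y,np.cross(x,y)]).as_euler('xyz')
E
python3 - <<'E'
from h import *
K1=np.array([[422.73869113,0,251.1220107],[0,422.73869113,191.49022543],[0,0,1]]);K2=np.array([[457.86648735,0,253.99873435],[0,457.86648735,195.42464884],[0,0,1]])
T1=camT(dict(position=[1.18708224,-0.71803633,1.1611198],rotation=[0.7380873,-0.01684676,0.86068532]))
T2=camT(dict(position=[-0.02755214,-0.83014929,1.04319869],rotation=[0.77944726,0.01140005,-0.60690667]))
obs=[(K1,T1,'bay_det',[316.5,166.7]),(K1,T1,'ledge_det',[289.5,173.7]),(K1,T1,'stop_det',[336.8,152.2]),(K2,T2,'bay_det',[211.8,152]),(K2,T2,'ledge_det',[208.1,175.7]),(K2,T2,'stop_det',[216,122.3])]
def f(v):
    Rb=bayR(v[3]);return np.concatenate([(proj(K,T,v[:3]+Rb@BP[n])[0]-uv) for K,T,n,uv in obs])
s=least_squares(f,[.51,.2,.08,.6],loss='soft_l1');print(s.x.round(4),s.fun.round(1))
v=s.x;Rb=bayR(v[3])
for sg in(1,-1):
    for name,off in(("view",[0.0,0,.22]),("knob",[.12,0,.06]),("place",[0,0,.016])):
        for e in (0,):
            q=manip.inverse_kinematics(list(v[:3]+Rb@off),list(tool_rpy(Rb,sg)));print(sg,name,None if q is None else np.round(q,2))
# det
for sg in (1,-1):
    yaw=np.deg2rad(15);x=sg*np.array([-np.sin(yaw),np.cos(yaw),0]);y=np.array([0,0,-1.]);rp=R.from_matrix(np.c_[x,y,np.cross(x,y)]).as_euler('xyz')
    q=manip.inverse_kinematics([.49,-.22,.03],list(rp));print('det',sg,None if q is None else np.round(q,2))
E
```

```text
[0.5122 0.201  0.0787 0.8342] [-0.3  0.1  0.8 -2.3  0.1  0.2  1.4 -0.1  0.1  1.6 -0.8 -0.3]
1 view [ 0.74  0.23 -1.02  2.4  -0.48  0.21  2.63]
1 knob [ 0.15  0.53 -0.73  2.19  1.32  0.15  0.7 ]
1 place [ 0.43  0.85 -1.06  2.38  2.11  0.51  0.1 ]
-1 view [-0.46  0.13  0.33  2.44 -1.17  0.4   0.19]
-1 knob [-0.29  0.44 -0.14  2.21 -1.49  0.15  0.31]
-1 place [ 0.2   0.69 -0.69  2.39  2.65  0.31  2.64]
det 1 [ 0.51  0.71 -0.23  2.14  0.46  0.34  1.72]
det -1 [ 0.15  0.72  0.27  2.16 -0.57  0.33 -0.42]
```

```bash
python3 - <<'E'
from h import *
v=np.array([.5122,.201,.0787]);Rb=bayR(.834)
s=manip.sense();p=s['tool_pos']
manip.servo_line(list(p+[0,0,.1]),max_speed=.3)
for off in(.2,.24):
    try:
        manip.reach(list(v+Rb@[0.0,0,off]),list(tool_rpy(Rb,-1)));print('ok',off);break
    except manip.PlanningError as e: print(e)
manip.wait(.2)
s=manip.sense();p=manip.snapshot("wrist")
np.savez('w1.npz',pos=s['tool_pos'],rot=s['tcp_rot'],K=p['camera_matrix'],X=p['tool_from_camera'],img=p['img'])
cv2.imwrite("pics/w1.png",p['img'][:,:,::-1])
for t in BP|{'knob_det':0}:
    for r in manip.spot_point(p,t)[:3]: print(t,np.round(r['point'],1),round(r['confidence'],2),proj(p['camera_matrix'],camT(p,s),v+Rb@np.array({**BP,'knob_det':[.11,0,.068]}[t])))
print(s['time_s'],s['tool_pos'],s['qpos'].round(2))
E
```

```text
ok 0.2
bay_det [258. 167.] 0.59 [[251.64737715 168.4779237 ]]
ledge_det [260.3 262.1] 0.85 [[251.57857008 264.17291581]]
stop_det [260.6  65.9] 0.59 [[251.64836091  67.89846556]]
knob_det [258.5  38.7] 0.76 [[251.59615064  37.50311255]]
4.0333 [0.44533095 0.12755758 0.25199469] [-0.85  0.22  0.8   2.46 -1.38  0.51  0.42]
```

View pics/w1.png

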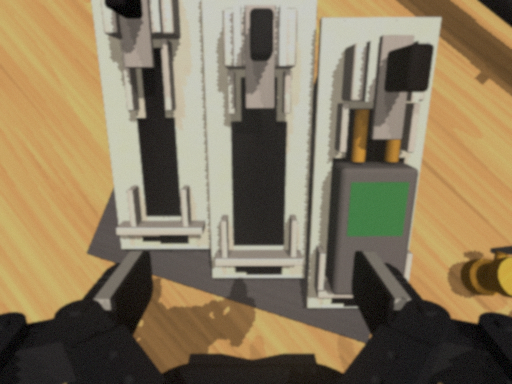

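```bash
python3 - <<'E'
import cv2
i=cv2.imread('pics/w1.png')
cv2.imwrite('pics/w1a.png',cv2.resize(i[0:140,200:325],None,fx=4.2,fy=4.2,interpolation=cv2.INTER_CUBIC))
cv2.imwrite('pics/w1b.png',cv2.resize(i[190:290,200:325],None,fx=6,fy=6,interpolation=cv2.INTER_CUBIC))
E
```

```text
(no output)
```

View pics/w1a.png

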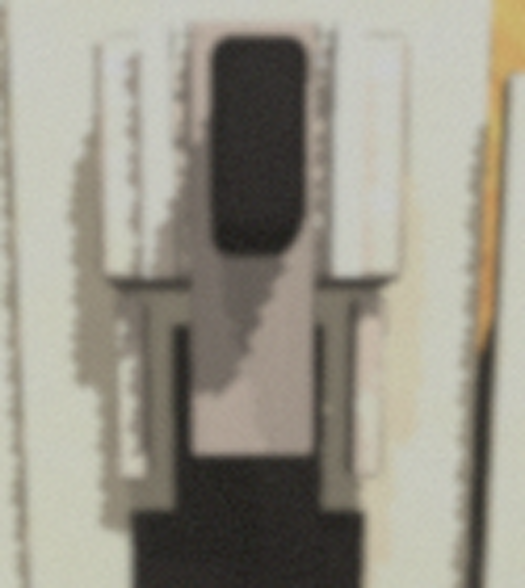

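View pics/w1b.png

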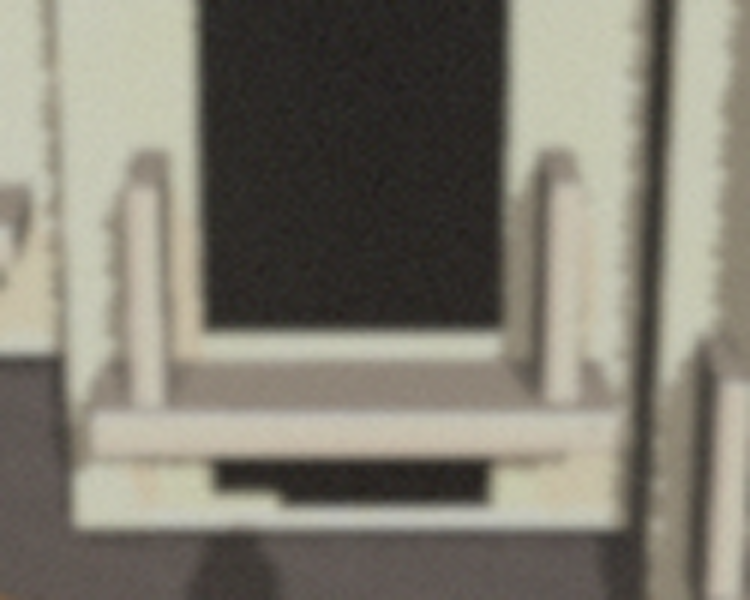

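```bash
cat > fit.py <<'E'
from h import *
d=np.load('w1.npz');T=np.eye(4);T[:3,:3]=rot(d['rot']);T[:3,3]=d['pos'];T=T@d['X'];K=d['K']
P=[([-.085,.027,0],(234.5,244.7)),([-.085,-.027,0],(283.7,244.7)),([.045,.027,0],(232.1,122.1)),([.045,-.027,0],(285.7,122.1)),
([-.05,.032,.02],(226.7,220.8)),([-.05,-.032,.02],(290.9,220.8)),('t',.012,(245.2,108.3)),('t',-.012,(274.3,108.3))]
def f(v):
    Rb=bayR(v[3]) if len(v)==5 else bayR(v[3])@R.from_rotvec(v[5:8]).as_matrix()
    o=[]
    for a in P:
        if a[0]=='t': p=np.array([.058+v[4],a[1],.040])
        else:p=np.array(a[0])
        o.append(proj(K,T,v[:3]+Rb@p)[0]-a[-1])
    return np.concatenate(o)
if __name__=='__main__':
    s=least_squares(f,[.512,.2,.079,.83,0.005]);print(s.x.round(4),s.fun.round(1))
    s2=least_squares(f,list(s.x)+[0,0,0]);print(s2.x.round(4),s2.fun.round(1))
    v=s.x;Rb=bayR(v[3])
    print(proj(K,T,[v[:3]+Rb@np.array(p) for p in ([-.09,0,.022],[-.09,0,0],[.125+v[4],.008,.082],[.095+v[4],.008,.082],[.095+v[4],-.008,.082])]))
    K1=np.array([[422.73869113,0,251.1220107],[0,422.73869113,191.49022543],[0,0,1]]);K2=np.array([[457.86648735,0,253.99873435],[0,457.86648735,195.42464884],[0,0,1]])
    T1=camT(dict(position=[1.18708224,-0.71803633,1.1611198],rotation=[0.7380873,-0.01684676,0.86068532]))
    T2=camT(dict(position=[-0.02755214,-0.83014929,1.04319869],rotation=[0.77944726,0.01140005,-0.60690667]))
    for k,t in((K1,T1),(K2,T2)): print([proj(k,t,v[:3]+Rb@np.array(BP[n]))[0].round(1) for n in BP])
E
python3 fit.py
```

```text
[0.5194 0.1982 0.0731 0.84   0.002 ] [-0.7 -0.2 -0.1 -0.4 -1.   0.3  0.8  0.1  0.4  0.3  0.3 -0.1  0.5  0.1
 -0.3 -0.1]
[ 5.1980e-01  1.9840e-01  7.2100e-02  1.4915e+00  1.4000e-03 -3.3030e-01
  2.0200e-02 -5.6800e-01] [-0.6  0.   0.  -0.  -0.6  0.3  0.9  0.1  0.4 -0.2  0.3 -0.2  0.4  0.
 -0.7 -0.1]
[[259.12628135 258.06452604]
 [258.66467907 248.61093246]
 [249.78635183   8.96649755]
 [250.05742433  56.65764227]
 [272.90858427  56.55186407]]
[array([316.9, 169.3]), array([291., 174.]), array([337.6, 154.9])]
[array([215.6, 152.9]), array([210.9, 178.2]), array([217.5, 123. ])]
```

```bash
cat >> h.py <<'E'
BO=np.array([.5194,.1982,.0731]);RB=bayR(.840)
def B(x,y,z): return list(BO+RB@[x,y,z])
def inbay(p): return RB.T@(np.array(p)-BO)
def save(n,name):
    s=manip.sense();p=manip.snapshot(n);cv2.imwrite(f"pics/{name}.png",p['img'][:,:,::-1]);np.savez(name+'.npz',pos=s['tool_pos'],rot=s['tcp_rot'],K=p['camera_matrix'],X=p.get('tool_from_camera',0),img=p['img']);return s,p
def loadw(name):
    d=np.load(name+'.npz');T=np.eye(4);T[:3,:3]=rot(d['rot']);T[:3,3]=d['pos'];return d['K'],T@d['X'],d
E
python3 - <<'E'
from h import *
rp=list(tool_rpy(RB,-1))
manip.reach(B(.112,0,.13),rp)
manip.grip(.045)
manip.servo_line(B(.112,0,.062),rp,max_speed=.12,contact_N=12)
s=manip.sense();print(s['time_s'],inbay(s['tool_pos']).round(4),s['ft_force'].round(1),s['qpos'].round(2))
save('wrist','w2')
E
```

```text
Traceback (most recent call last):
cell.PlanningError: the arm cannot follow that straight line within its joint ranges
```

```bash
cat >> h.py <<'E'
def trpy(sg,tilt):
    # tilt deg from square-to-slope (0) towards vertical (30): rotate tool about bay y
    x=sg*RB[:,1];y=-RB[:,2]
    Q=R.from_rotvec(RB[:,1]*np.deg2rad(tilt)).as_matrix()
    M=Q@np.c_[x,y,np.cross(x,y)];return list(R.from_matrix(M).as_euler('xyz'))
def tdir(tilt): return R.from_rotvec(RB[:,1]*np.deg2rad(tilt)).as_matrix()@RB[:,2]  # outward tool axis
E
python3 - <<'E'
from h import *
s=manip.sense();print(s['qpos'].round(2),inbay(s['tool_pos']).round(3),s['finger_gap'],tdir(30),tdir(-30))
for sg in(-1,1):
  for tilt in(0,15,30,45):
    for z in (.06,.13):
     for x in(.112,.15):
      q=manip.inverse_kinematics(list(np.array(B(x,0,.068))+tdir(tilt)*(z-.068)),trpy(sg,tilt));print(sg,tilt,z,x,None if q is None else np.round(q,2))
E
```

```text
[-0.91  0.4   0.74  2.26 -1.42  0.54  0.26] [ 0.112 -0.     0.13 ] 0.044999544577299856 [-1.07594003e-16  7.26110145e-17  1.00000000e+00] [-0.57803976 -0.64487986  0.5       ]
-1 0 0.06 0.112 [ 0.15  0.54 -0.7   2.2   1.42  0.12 -2.51]
-1 0 0.06 0.15 [-0.72  0.48  0.42  2.16 -1.5   0.41  0.26]
-1 0 0.13 0.112 [-0.91  0.4   0.74  2.26 -1.42  0.54  0.26]
-1 0 0.13 0.15 [-0.95  0.41  0.76  2.19 -1.32  0.55  0.1 ]
-1 15 0.06 0.112 [-0.98  0.59  0.77  2.1  -1.05  0.61 -0.19]
-1 15 0.06 0.15 [-0.99  0.59  0.77  2.02 -0.95  0.65 -0.32]
-1 15 0.13 0.112 [-1.    0.45  0.79  2.08 -0.79  0.65 -0.41]
-1 15 0.13 0.15 [-1.03  0.47  0.82  2.   -0.76  0.71 -0.48]
-1 30 0.06 0.112 [-1.03  0.68  0.83  1.94 -0.68  0.83 -0.56]
-1 30 0.06 0.15 [-1.06  0.7   0.86  1.86 -0.67  0.9  -0.6 ]
-1 30 0.13 0.112 [-1.1   0.61  0.93  1.89 -0.6   0.95 -0.62]
-1 30 0.13 0.15 [-1.11  0.63  0.94  1.8  -0.59  1.02 -0.66]
-1 45 0.06 0.112 [-1.08  0.82  0.93  1.79 -0.54  1.11 -0.67]
-1 45 0.06 0.15 [-1.08  0.83  0.94  1.71 -0.54  1.18 -0.7 ]
-1 45 0.13 0.112 [-1.1   0.76  0.98  1.7  -0.49  1.23 -0.72]
-1 45 0.13 0.15 [-1.
[... 287 characters left out ...]
12 [-1.21  0.89  1.29  2.1  -1.35  1.04 -3.07]
1 15 0.06 0.15 [-0.22  0.49 -0.33  1.99  0.15  0.44  1.79]
1 15 0.13 0.112 [-0.03  0.39 -0.51  2.04  0.2   0.52  1.77]
1 15 0.13 0.15 [-0.2   0.38 -0.33  1.96  0.06  0.57  1.88]
1 30 0.06 0.112 [-0.39  0.53 -0.14  1.91  0.11  0.71  1.82]
1 30 0.06 0.15 [-0.41  0.54 -0.14  1.83  0.1   0.78  1.81]
1 30 0.13 0.112 [-0.38  0.44 -0.14  1.86  0.08  0.84  1.85]
1 30 0.13 0.15 [-0.4   0.46 -0.14  1.77  0.08  0.91  1.83]
1 45 0.06 0.112 [-0.56  0.62  0.05  1.77  0.07  1.01  1.86]
1 45 0.06 0.15 [-0.45  0.63 -0.14  1.67  0.17  1.1   1.74]
1 45 0.13 0.112 [-0.44  0.56 -0.14  1.67  0.16  1.17  1.76]
1 45 0.13 0.15 [-0.46  0.59 -0.14  1.58  0.15  1.24  1.76]
```

```bash
cat >> h.py <<'E'
def G(x,y,z,tilt,back=0): # TCP position for grasp point at bay (x,y,z), TCP is 8 mm ahead of it
    return list(np.array(B(x,y,z))+tdir(tilt)*(back-.008))
E
python3 - <<'E'
from h import *
rp=trpy(-1,30)
manip.reach(G(.112,0,.068,30,.055),rp)
manip.servo_line(G(.112,0,.068,30),rp,max_speed=.12,contact_N=12)
s=manip.sense();print(s['time_s'],inbay(s['tool_pos']).round(4),s['ft_force'].round(1),s['qpos'].round(2))
save('wrist','w2')
E
```

```text
6.8 [ 0.1079 -0.0005  0.0614] [ 0.4  0.  -0.2] [-1.04  0.68  0.84  1.94 -0.69  0.83 -0.55]
```

View pics/w2.png

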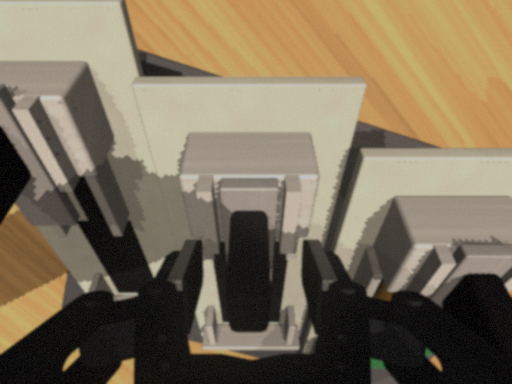

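```bash
python3 - <<'E'
from h import *
rp=trpy(-1,30)
manip.grip(.0,40)
s=manip.sense();print(s['finger_gap'],s['ft_force'].round(1));a=inbay(s['tool_pos'])
c=manip.servo_line(B(a[0]+.030,a[1],a[2]),rp,max_speed=.08)
s=manip.sense();print(c,inbay(s['tool_pos'])-a,s['ft_force'].round(1))
c=manip.servo_line(B(a[0]+.040,a[1],a[2]),rp,max_speed=.03,contact_N=15)
s=manip.sense();print(c,inbay(s['tool_pos'])-a,s['ft_force'].round(1),s['time_s'])
manip.grip(.045)
s,p=save('wrist','w3');print(s['ft_force'].round(1))
save('scene','s3')
E
```

```text
0.015467964909720992 [-3.8  1.1  6. ]
False [ 3.18129025e-02 -1.01095362e-05  3.80445760e-05] [-2.   1.5  5.3]
False [3.78220763e-02 9.89536046e-06 6.33151273e-05] [-4.6 -3.1 -1.8] 8.2333
[ 0.9 -0.6 -0.2]
```

View pics/w3.png

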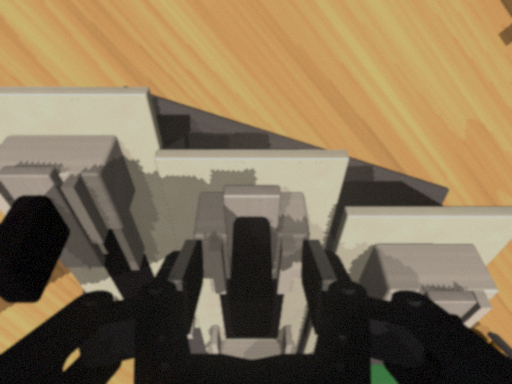

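```bash
python3 - <<'E'
from h import *
rp=trpy(-1,30)
s=manip.sense()
manip.servo_line(list(s['tool_pos']+[0,0,.10]),rp,max_speed=.3)
s,p=save('wrist','w4');K,T,d=loadw('w4')
for q in(.030,.034,.038):print(q,proj(K,T,[B(.125+q,0,.082),B(.095+q,0,.082),B(.058+q,0,.04)]).round(1).tolist())
p=manip.snapshot('scene');K=p['camera_matrix'];T=camT(p)
c=atz(K,T,[222.2,230.5],.018);n=atz(K,T,[246,247],.014);dd=n-c;yaw=np.arctan2(dd[1],dd[0]);print(c,n,yaw,np.linalg.norm(dd))
for sg in(1,-1):
    x=sg*np.array([-np.sin(yaw),np.cos(yaw),0]);y=np.array([0,0,-1.]);r=R.from_matrix(np.c_[x,y,np.cross(x,y)]).as_euler('xyz')
    q=manip.inverse_kinematics([c[0],c[1],.2],list(r));print(sg,r,None if q is None else np.round(q,2))
E
```

```text
0.03 [[251.8, 214.6], [251.8, 241.1], [251.9, 226.8]]
0.034 [[251.8, 210.6], [251.8, 237.9], [251.9, 224.0]]
0.038 [[251.8, 206.6], [251.8, 234.5], [251.8, 221.1]]
[ 0.48337595 -0.21612132  0.018     ] [ 0.58404912 -0.19624241  0.014     ] 0.19495189124481585 0.102694975782551
1 [-1.57079633  0.          1.76574822] [ 0.11  0.42  0.3   2.09 -0.2   0.65  2.31]
-1 [-1.57079633  0.         -1.37584444] [-0.3   0.56  0.9   2.11 -0.65  0.77 -0.36]
```

View pics/w4.png

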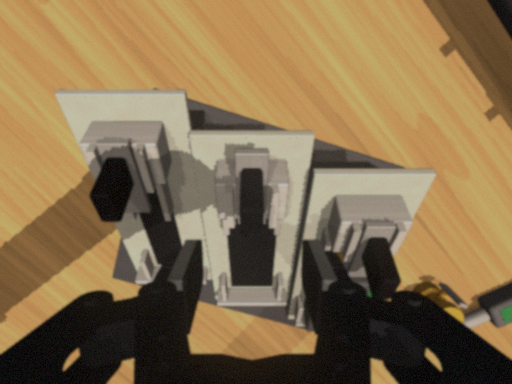

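```bash
python3 - <<'E'
from h import *
for n in('w2','w3','w4'):
    K,T,d=loadw(n);print(n,d['pos'],d['rot'].round(3),inbay(d['pos']).round(3))
    print(proj(K,T,[B(-.09,0,.022),B(.125,.008,.082),B(.11,0,.068),B(.148,0,.068),B(-.085,.027,0)]).round(1).tolist())
E
python3 -c "
import cv2
i=cv2.imread('pics/w4.png')[130:310,190:330]
cv2.imwrite('pics/w4z.png',cv2.resize(i,None,fx=3.3,fy=3.3,interpolation=cv2.INTER_CUBIC))"
```

```text
w2 [0.56162439 0.2445987  0.18017719] [-1.571 -0.    -0.732] [ 0.108 -0.     0.061]
[[251.2, 342.4], [226.4, 292.1], [249.5, 278.0], [248.8, 220.1], [223.3, 317.2]]
w3 [0.58487513 0.2720652  0.20110928] [-1.569e+00 -1.000e-03 -7.300e-01] [0.149 0.001 0.062]
[[251.9, 357.6], [233.9, 336.7], [252.0, 319.9], [252.0, 282.1], [226.3, 334.0]]
w4 [0.58497157 0.27199015 0.3022575 ] [-1.568 -0.    -0.731] [0.2   0.    0.149]
[[251.9, 300.0], [240.8, 241.1], [251.8, 237.7], [251.8, 205.7], [231.8, 282.9]]
```

View pics/w4z.png

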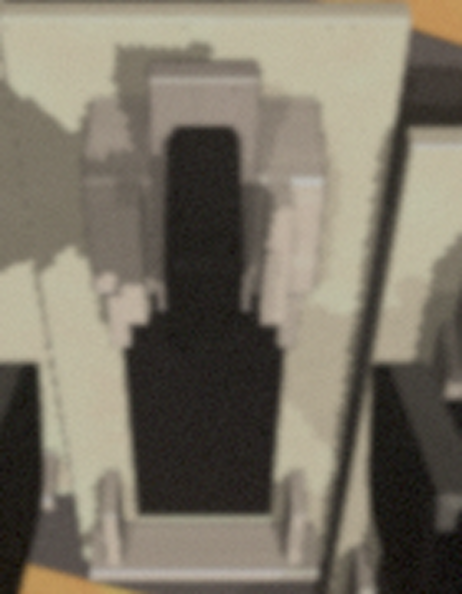

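```bash
python3 - <<'E'
from h import *
K,T,d=loadw('w4')
for q in(.030,.034,.038,.042):print(q,proj(K,T,[B(.125+q,0,.04)]).round(1).tolist())
# view detector
manip.reach([.478,-.217,.22],[-np.pi/2,0,-1.376])
manip.grip(.085);manip.wait(.2)
s,p=save('wrist','w5');print(s['time_s'],s['qpos'].round(2))
for t in('det_centre','det_nose'):
    for r in manip.spot_point(p,t)[:3]: print(t,np.round(r['point'],1),round(r['confidence'],2))
E
```

```text
0.03 [[251.8, 171.5]]
0.034 [[251.8, 167.5]]
0.038 [[251.8, 163.4]]
0.042 [[251.8, 159.3]]
11.825 [-0.33  0.54  0.95  2.1  -0.62  0.8  -0.37]
det_centre [211.8 326.1] 0.93
det_centre [251.  156.6] 0.59
det_nose [256.  59.] 0.73
```

View pics/w5.png

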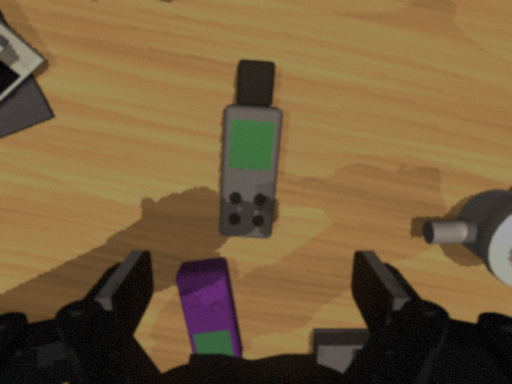

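```bash
python3 -c "
import cv2
i=cv2.imread('pics/w5.png')[50:250,200:310]
cv2.imwrite('pics/w5z.png',cv2.resize(i,None,fx=3,fy=3,interpolation=cv2.INTER_CUBIC))"
```

```text
(no output)
```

View pics/w5z.png

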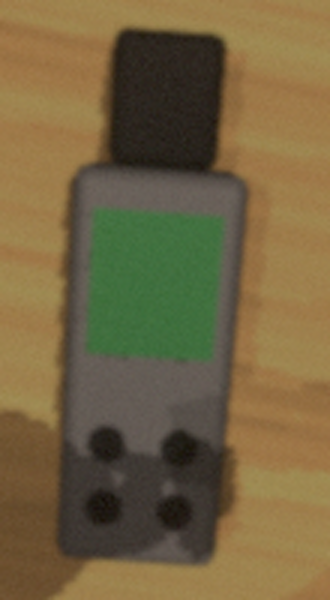

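```bash
python3 - <<'E'
from h import *
K,T,d=loadw('w5')
P=np.array([[.045,.027,.036],[.045,-.027,.036],[-.085,.027,.036],[-.085,-.027,.036],[.085,.017,.028],[.085,-.017,.028]])
U=np.array([(224,106),(282.3,108),(219.3,235.3),(271.3,237.7),(239,59.3),(274.7,62)])
def W(v):
    c,s=np.cos(v[2]),np.sin(v[2]);return np.c_[v[0]+c*P[:,0]-s*P[:,1],v[1]+s*P[:,0]+c*P[:,1],P[:,2]+(v[3] if len(v)>3 else 0)]
for x0 in([.48,-.21,.2],[.48,-.21,.2,0]):
    s=least_squares(lambda v:(proj(K,T,W(v))-U).ravel(),x0);print(s.x.round(4),s.fun.round(1))
# placement IK at tilts
for sg in(-1,1):
  for tilt in(0,10,15,20,25,30):
    q=[manip.inverse_kinematics(G(-.005,0,.024+h,tilt),trpy(sg,tilt)) for h in(0,.08)];print(sg,tilt,[None if a is None else np.round(a,2) for a in q])
E
```

```text
[ 0.493  -0.2134  0.1308] [-0.4 -1.7  1.2  0.2 -0.8  2.1  0.7  2.8 -1.6 -1.1  0.9 -1.2]
[ 0.4924 -0.2135  0.1308 -0.0076] [ 0.3 -1.3  0.5  0.5 -0.1 -0.3  0.3  0.3 -1.3  0.5  0.3  0.3]
-1 0 [array([ 0.45,  0.88, -1.06,  2.37,  2.11,  0.52, -3.01]), array([ 0.53,  0.64, -1.05,  2.41,  1.97,  0.3 , -2.93])]
-1 10 [array([ 0.4 ,  0.85, -1.07,  2.29,  1.62,  0.56, -2.61]), array([-0.39,  0.42,  0.11,  2.36, -1.28,  0.23,  0.21])]
-1 15 [array([-0.39,  0.58,  0.03,  2.27, -1.19,  0.14,  0.06]), array([-0.64,  0.45,  0.4 ,  2.32, -1.06,  0.35, -0.02])]
-1 20 [array([-0.63,  0.61,  0.32,  2.23, -1.02,  0.3 , -0.13]), array([-0.77,  0.48,  0.56,  2.28, -0.89,  0.44, -0.2 ])]
-1 25 [array([-0.76,  0.65,  0.48,  2.19, -0.89,  0.42, -0.27]), array([-0.87,  0.53,  0.66,  2.23, -0.77,  0.53, -0.34])]
-1 30 [array([-0.85,  0.69,  0.59,  2.15, -0.79,  0.53, -0.39]), array([-0.93,  0.57,  0.73,  2.19, -0.67,  0.62, -0.44])]
1 0 [array([ 0.45,  0.88, -1.06,  2.37,  2.11,  0.52,  0.13]), array([ 0.53,  0.64, -1.05,  2.41,  1.97,  0.3 ,  0.21])]
1 10 [array([ 0.4 ,  0.85, -1.07,  2.29,  1.62,  0.56,  0.53]), array([ 0.25,  0.5 , -0.72,  2.33,  1.  ,  0.19,  1.09])]
1 15 [array([-0.12,  0.6 , -0.33,  2.26,  0.77,  0.1 ,  1.27]), array([-1.15,  0.9 ,  1.34,  2.34, -1.46,  1.06, -2.74])]
1 20 [array([-1.14,  1.05,  1.24,  2.25, -1.52,  1.06, -2.82]), array([-1.17,  0.92,  1.35,  2.29, -1.35,  1.06, -2.85])]
1 25 [array([-1.17,  1.09,  1.28,  2.21, -1.42,  1.09, -2.92]), array([ 0.15,  0.52, -0.7 ,  2.19,  0.61,  0.53,  1.41])]
1 30 [array([-1.18,  1.13,  1.31,  2.16, -1.32,  1.13, -3.01]), array([ 0.12,  0.54, -0.7 ,  2.15,  0.59,  0.65,  1.42])]
```

```bash
cat >> h.py <<'E'
TL=25
REL=RB.T@rot(trpy(-1,TL)) # tool axes in det/bay frame
DP=np.array([.4928,-.2134,0.]);RD=R.from_euler('z',.1308).as_matrix()
AX=RB.T@tdir(TL)
def D(x,y,z): return list(DP+RD@(np.array([x,y,z])-AX*.008))
DR=list(R.from_matrix(RD@REL).as_euler('xyz'))
E
python3 - <<'E'
from h import *
print(DR)
manip.reach(D(-.005,0,.024+.06),DR)
s=manip.sense();print(s['qpos'].round(2),s['ft_force'].round(1))
c=manip.servo_line(D(-.005,0,.0245),DR,max_speed=.10,contact_N=8)
s,p=save('wrist','w6');print(c,s['ft_force'].round(1),(s['tool_pos']-D(-.005,0,.0245)).round(4),s['time_s'])
E
```

```text
[np.float64(-2.0071286397934793), np.float64(-2.220446049250313e-16), np.float64(-1.4399963267948965)]
[-0.31  0.97  0.9   1.94 -0.56  0.99 -0.55] [0.5 0.1 1. ]
False [-0.5  0.5  0.3] [-0.0001 -0.0003 -0.0001] 13.35
```

View pics/w6.png

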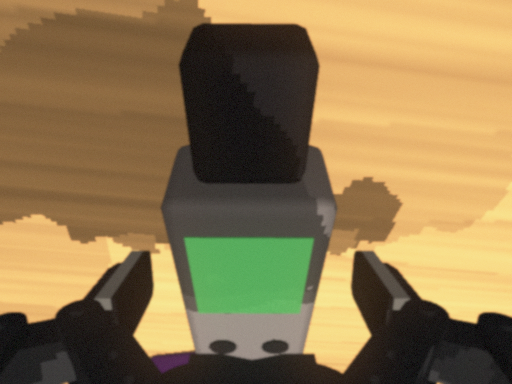

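```bash
python3 - <<'E'
from h import *
manip.grip(0,60)
s=manip.sense();print(s['finger_gap'],s['ft_force'].round(1))
manip.servo_line(list(s['tool_pos']+[0,0,.17]),max_speed=.2)
s,p=save('wrist','w7');print(s['finger_gap'],s['ft_force'].round(1),s['time_s'],s['qpos'].round(2))
for t in('det_centre','det_nose'):
    for r in manip.spot_point(p,t)[:3]: print(t,np.round(r['point'],1),round(r['confidence'],2))
for h in(.05,.1,.15,.2):
    q=manip.inverse_kinematics(G(-.007,0,.0245+h,TL),trpy(-1,TL));print(h,None if q is None else q.round(2))
E
```

```text
0.05326704693832084 [1.1 1.1 4.8]
0.05330039531657378 [ 0.8  0.  -2.5] 14.7917 [-0.38  0.84  1.02  1.9  -0.44  1.15 -0.59]
det_centre [254.1 260.2] 0.63
det_nose [251.2  36.6] 0.87
0.05 [-0.84  0.58  0.62  2.23 -0.85  0.5  -0.27]
0.1 [-0.92  0.5   0.74  2.25 -0.76  0.57 -0.32]
0.15 [-1.    0.42  0.86  2.25 -0.64  0.64 -0.39]
0.2 [-1.09  0.32  0.98  2.25 -0.5   0.7  -0.49]
```

View pics/w7.png

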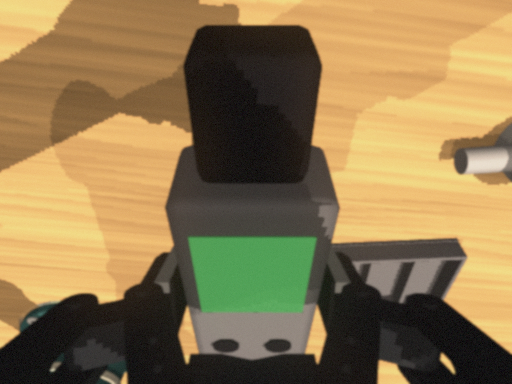

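```bash
python3 - <<'E'
from h import *
d=np.load('w7.npz');K=d['K'];X=d['X']
P=np.array([[.045,.027,.036],[.045,-.027,.036],[.045,.017,.028],[.045,-.017,.028],[.085,.017,.028],[.085,-.017,.028],[.085,.017,0],[.085,-.017,0]])
U=np.array([(168,207),(337,207),(197,182),(308,182),(184,70),(322,70),(197,27),(307,27)])
# nominal tool pose in det frame: origin = g - AX*.008
def f(v,full=False):
    Rt=R.from_rotvec(v[3:6]).as_matrix()@REL; t=np.array([-.005,0,.0245])-AX*.008+v[:3]
    T=np.eye(4);T[:3,:3]=Rt;T[:3,3]=t;T=T@X
    return (proj(K,T,P)-U).ravel()
print(f(np.zeros(6)).round(1))
s=least_squares(f,np.zeros(6));print(s.x.round(4),s.fun.round(1))
E
```

```text
[-12.    2.1   7.4   2.   -2.6   8.7  -1.9   8.6  -9.6 -12.5   2.8 -12.6
  -6.1  -5.    2.1  -5.1]
[ 0.0045  0.0005  0.0117 -0.0056  0.0795  0.0029] [-1.5 -3.1  1.5 -3.6  3.9  3.8 -4.1  3.6 -0.3  0.2  0.2  0.1 -1.  -0.4
  1.4 -0.3]
```

```bash
python3 - <<'E'
from h import *
rp=trpy(-1,TL)
manip.reach(G(-.005,0,.0245+.15,TL),rp)
manip.servo_line(G(-.005,0,.0245+.045,TL),rp,max_speed=.2)
manip.wait(.2)
s,p=save('wrist','w8');print(s['ft_force'].round(1),s['time_s'],s['finger_gap'],inbay(s['tool_pos']))
save('scene','s8');save('side','d8')
for n,a,b in(('s8',(110,225),(260,375)),('d8',(85,210),(150,285))):
    c=cv2.imread(f'pics/{n}.png')[a[0]:a[1],b[0]:b[1]];cv2.imwrite(f'pics/{n}z.png',cv2.resize(c,None,fx=4.4,fy=4.4,interpolation=cv2.INTER_CUBIC))
E
```

```text
[-0.3  0.8 -2.9] 17.125 0.05350479577247536 [-0.00810044 -0.00057642  0.06329502]
```

View pics/w8.png

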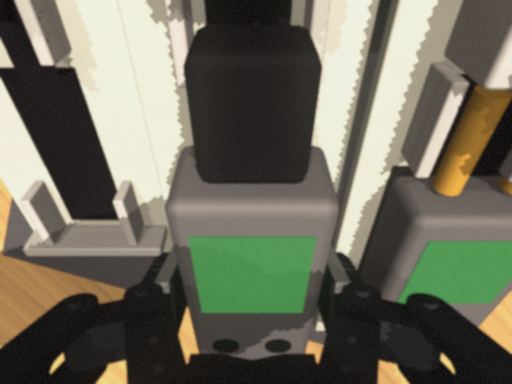

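View pics/s8z.png

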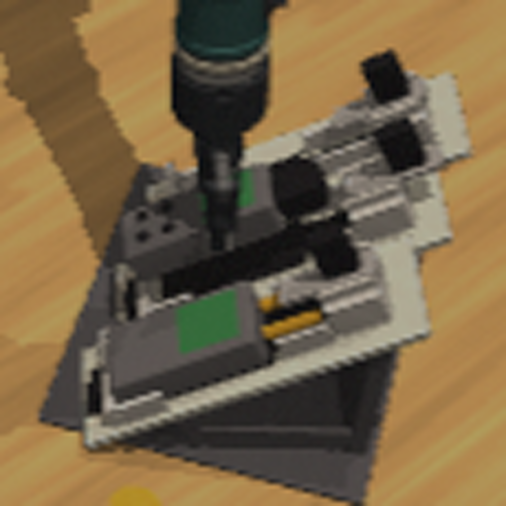

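View pics/d8z.png

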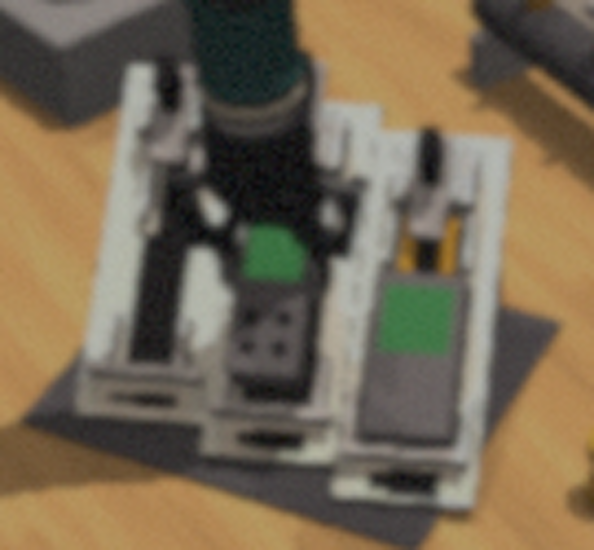

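```bash
python3 - <<'E'
from h import *
rp=trpy(-1,TL)
manip.servo_line(G(-.005,0,.0245+.016,TL),rp,max_speed=.08,contact_N=6)
s=manip.sense();print(s['ft_force'].round(1),inbay(s['tool_pos']+tdir(TL)*.008).round(4))
c=manip.servo_line(G(-.005,0,.0245-.008,TL),rp,max_speed=.025,contact_N=4)
s,p=save('wrist','w9');print(c,s['ft_force'].round(1),inbay(s['tool_pos']+tdir(TL)*.008).round(4),s['time_s'])
save('scene','s9');save('side','d9')
for n,a,b in(('s9',(110,225),(260,375)),('d9',(85,210),(150,285))):
    c=cv2.imread(f'pics/{n}.png')[a[0]:a[1],b[0]:b[1]];cv2.imwrite(f'pics/{n}z.png',cv2.resize(c,None,fx=4.4,fy=4.4,interpolation=cv2.INTER_CUBIC))
E
```

```text
[ 0.7  0.3 -2.7] [-0.0055  0.0001  0.04  ]
True [0.1 0.  4. ] [-0.005  -0.      0.0294] 18.35
```

View pics/w9.png

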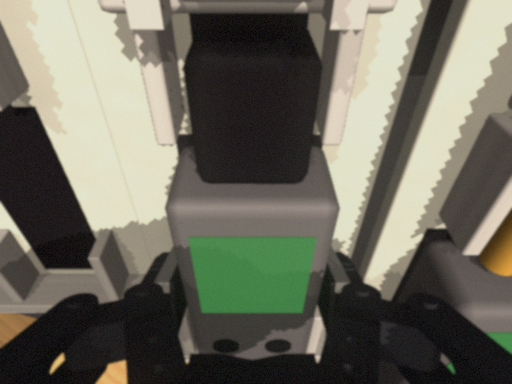

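View pics/d9z.png

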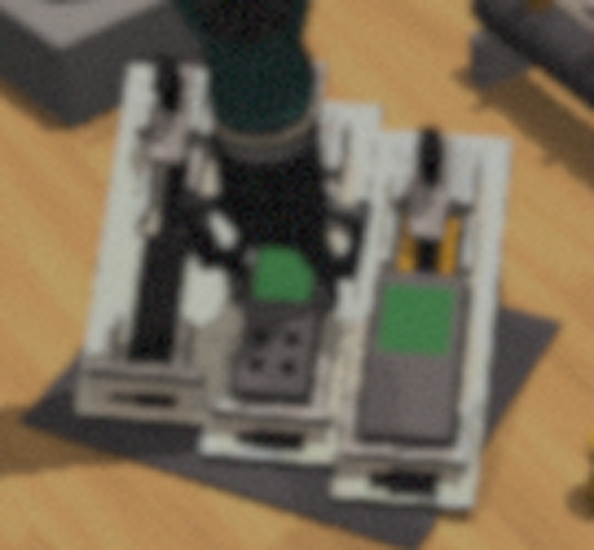

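View pics/s9z.png

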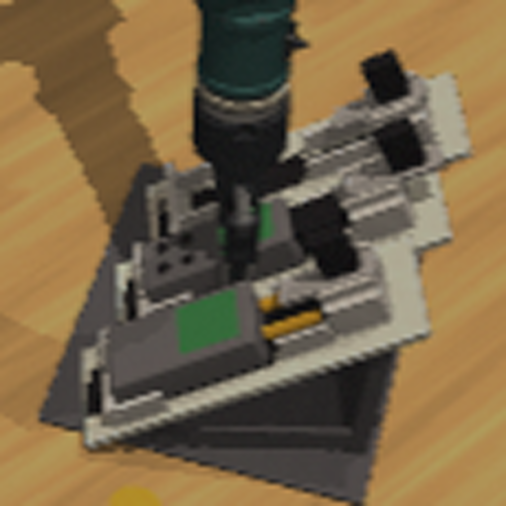

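```bash
python3 - <<'E'
from h import *
rp=trpy(-1,TL)
s=manip.sense();g=inbay(s['tool_pos']+tdir(TL)*.008)
c=manip.servo_line(G(g[0],g[1],g[2]-.002,TL),rp,max_speed=.015,contact_N=5)
s=manip.sense();print(c,s['ft_force'].round(1),inbay(s['tool_pos']+tdir(TL)*.008).round(4))
manip.grip(.070);manip.wait(.2)
s,p=save('wrist','w10');print(s['ft_force'].round(1),s['time_s'],inbay(s['tool_pos']+tdir(TL)*.008).round(4))
E
```

```text
True [-1.8 -1.   4.9] [-0.0051 -0.0001  0.0295]
[-0.2  0.5 -0.3] 19.2167 [-0.0058  0.0004  0.0293]
```

View pics/w10.png

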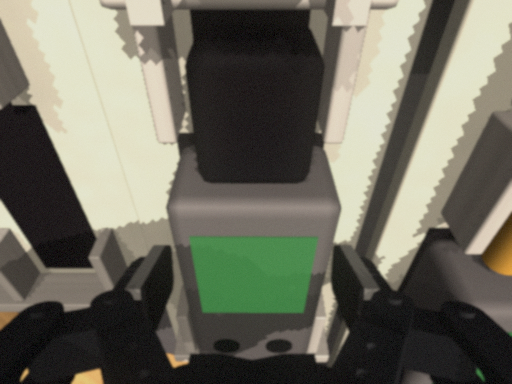

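```bash
python3 - <<'E'
from h import *
rp=trpy(-1,TL);r3=trpy(-1,30)
manip.servo_line(G(-.005,0,.0295+.05,TL),rp,max_speed=.12)
manip.servo_line(G(-.005,0,.0295+.14,TL),rp,max_speed=.25)
manip.wait(.1)
s,p=save('wrist','w11')
manip.reach(G(.150,0,.072,30,.06),r3)
manip.grip(.045)
c=manip.servo_line(G(.150,0,.072,30),r3,max_speed=.12,contact_N=12)
s,p=save('wrist','w12');print(c,s['ft_force'].round(1),s['time_s'])
E
```

```text
False [ 0.6  0.7 -0.5] 22.2917
```

View pics/w11.png

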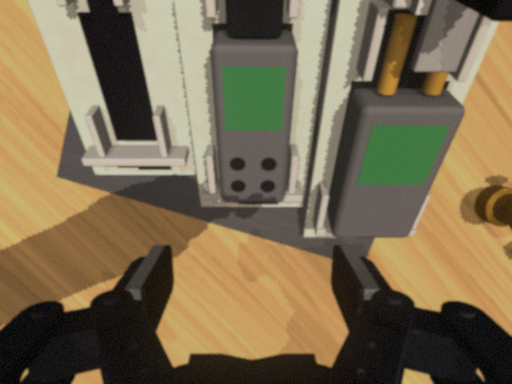

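View pics/w12.png

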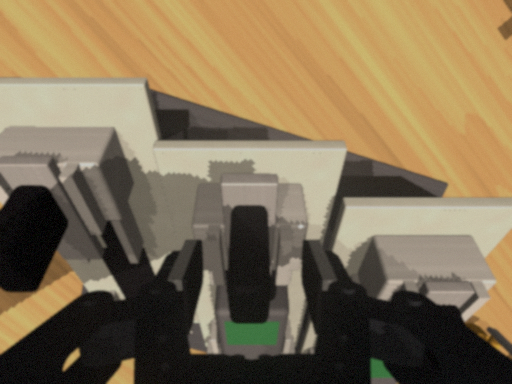

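```bash
python3 - <<'E'
from h import *
r3=trpy(-1,30)
manip.grip(0,40)
s=manip.sense();a=inbay(s['tool_pos']);print(s['finger_gap'],s['ft_force'].round(1))
manip.servo_line(B(a[0]-.030,a[1],a[2]),r3,max_speed=.08)
s=manip.sense();print(inbay(s['tool_pos'])-a,s['ft_force'].round(1))
c=manip.servo_line(B(a[0]-.046,a[1],a[2]),r3,max_speed=.03,contact_N=15)
s=manip.sense();print(c,inbay(s['tool_pos'])-a,s['ft_force'].round(1),s['time_s'])
manip.wait(.2);s=manip.sense();print(inbay(s['tool_pos'])-a,s['ft_force'].round(1))
manip.grip(.045)
s,p=save('wrist','w13');print((inbay(s['tool_pos'])-a).round(4),s['ft_force'].round(1))
manip.servo_line(list(s['tool_pos']+[0,0,.12]),r3,max_speed=.25);manip.wait(.2)
s,p=save('wrist','w14');save('scene','s14');save('side','d14');print(s['time_s'])
for n,a,b in(('s14',(110,225),(260,375)),('d14',(85,210),(150,285))):
    c=cv2.imread(f'pics/{n}.png')[a[0]:a[1],b[0]:b[1]];cv2.imwrite(f'pics/{n}z.png',cv2.resize(c,None,fx=4.4,fy=4.4,interpolation=cv2.INTER_CUBIC))
E
```

```text
0.01561615307679332 [-4.   0.6  5.4]
[-3.13512278e-02  7.40184433e-05  5.56283147e-05] [-2.5 -1.9 -1.9]
True [-3.76594012e-02  7.54414382e-05  1.29493280e-05] [-0.7  0.6  5.7] 23.6417
[-3.76604336e-02  1.04992011e-04 -8.56523927e-06] [0.7 0.2 5.6]
[-0.0395  0.0013 -0.0006] [ 0.8 -0.7  0.5]
25.1083
```

View pics/w14.png

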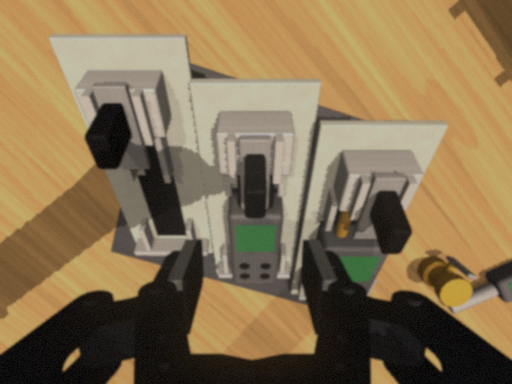

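View pics/s14z.png

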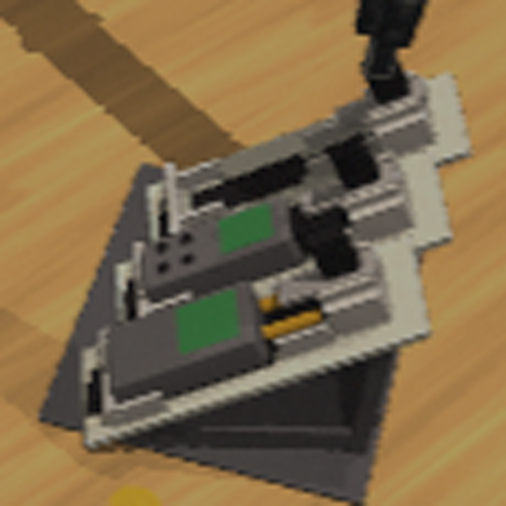

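```bash
python3 - <<'E'
from h import *
r3=trpy(-1,30)
c=manip.servo_line(G(.1115,0,.072,30),r3,max_speed=.15,contact_N=12)
manip.grip(0,50)
s=manip.sense();a=inbay(s['tool_pos']);print(c,s['finger_gap'],s['ft_force'].round(1),a.round(4))
c=manip.servo_line(B(a[0]-.012,a[1],a[2]),r3,max_speed=.03,contact_N=20)
s=manip.sense();print(c,(inbay(s['tool_pos'])-a).round(4),(RB.T@s['ft_force']).round(1),s['time_s'])
manip.grip(.045)
s=manip.sense()
manip.servo_line(list(s['tool_pos']+[0,0,.12]),r3,max_speed=.25);manip.wait(.2)
s,p=save('wrist','w15');print(s['time_s'],s['tool_pos'])
c=p['img'][60:300,60:460,::-1];cv2.imwrite('pics/w15z.png',cv2.resize(c,None,fx=2,fy=2,interpolation=cv2.INTER_CUBIC))
save('scene','s15');save('side','d15')
E
```

```text
False 0.015243619168729936 [-3.7  1.4  6. ] [0.1086 0.0008 0.0657]
True [ 0.      0.0001 -0.0001] [3.7 0.9 2.9] 26.9
28.125 [0.55732611 0.24386598 0.30100194]
```

View pics/w15z.png

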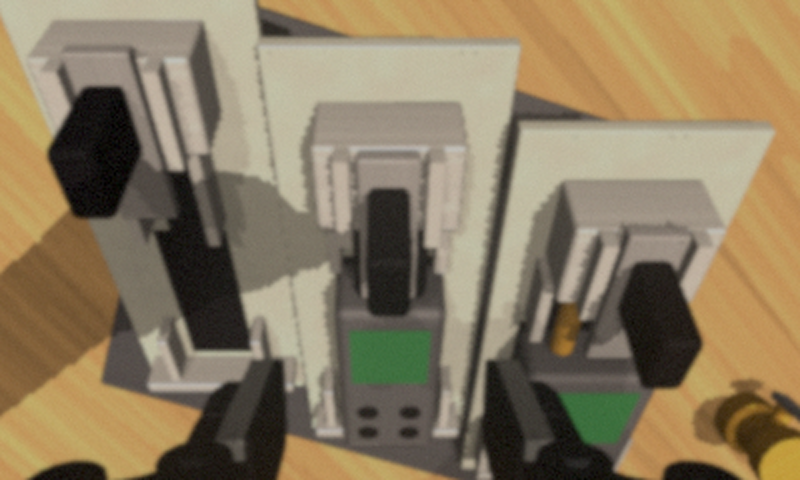

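View pics/d15.png

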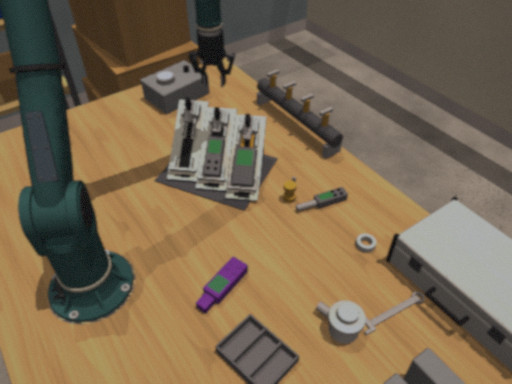

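View pics/s15.png

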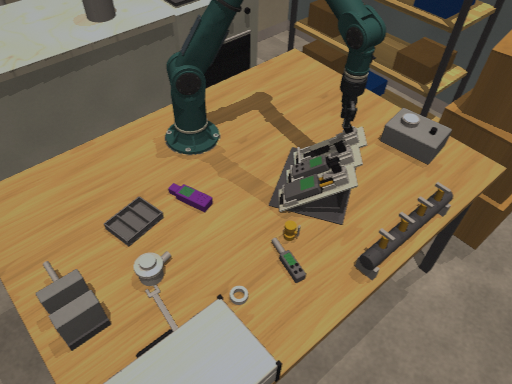

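```bash
python3 - <<'E'
from h import *
K,T,d=loadw('w15')
for z in(0,.005):
  for q in(0,.004,.008):print(z,q,proj(K,T,[B(.125+q,0,.04+z),B(.095+q,0,.082+z)]).round(1).tolist())
  print(proj(K,T,[B(-.05,.032,.02+z),B(.09,.022,.02+z)]).round(1).tolist())
E
```

```text
0 0 [[254.4, 149.8], [254.5, 216.4]]
0 0.004 [[254.4, 145.7], [254.5, 213.0]]
0 0.008 [[254.5, 141.5], [254.5, 209.5]]
[[226.9, 253.5], [229.5, 166.0]]
0.005 0 [[254.4, 154.0], [254.5, 221.6]]
0.005 0.004 [[254.5, 149.9], [254.5, 218.2]]
0.005 0.008 [[254.5, 145.7], [254.6, 214.7]]
[[226.7, 257.1], [229.2, 169.8]]
```

```bash
python3 - <<'E'
from cell import manip
print(manip.sense()['ft_force'].round(1));manip.close_job();print(manip.sense()['time_s'])
E
```

```text
[-0.3 -0.8 -0.1]
the job is handed in; nothing more can be done
the job is handed in; nothing more can be done
```

The gas leak detector is back in the middle bay of the rack, the one with its outline, and the bolt is closed over its nose. I handed the job in at about 28 s of the 61 s allowed.

**Steps:** I drew the middle bay's bolt up about 38 mm until it stalled. I then picked up the grey detector, lowered it onto the bay floor and stopped at a light touch (4–5 N). After letting go, I slid the bolt back about 37.7 mm until it hit its stop.

**Last checks:**
- **Bolt:** gripping it again and pushing gave no further movement. Its position in the last wrist picture matches fully closed.
- **Detector:** it lies flat, display up, nose under the bolt.
- **Everything else:** the other two bolts, the thermometer, the purple look-alike and the other things on the table look unmoved. The gripper is clear of everything.

**Disagreements:**
- **Bay floor height:** the floor was about 5 mm higher at touch-down than the wrist camera fit said; the fixed cameras agreed with the touch. The "fully closed" reading allows for those 5 mm; without them the picture reads about 4 mm past closed.
- **Bolt withdrawn:** the picture of the drawn bolt read about 36 mm rather than 38 mm. I relied on the stall and on the matching return travel instead.

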